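# Putting away mixed fasteners

### The job

Put away the five loose parts lying on the bench: the hex bolt, the hex nut and the T-slot nut each into the red bin that already holds its kind, and the two D-bore spacers onto the keyed post, the wide one at the bottom and the narrow one on top of it. Turn each spacer so that its flat meets the flat of the post and it slides all the way down.

Things in the scene. Friction and masses are not known exactly. Their poses are not given: they have to be found in the camera images.
- wide_spacer_c (a point): Loose aluminium round spacer lying flat, outer diameter 60 mm, 22 high, 0.1 to 0.3 kg, with a D-shaped through bore: radius 18.5 mm, one flat 9 mm from the axis. Origin: on the axis, half-way up. z is up, x points from the axis to the flat. It goes lowest on the post.
- narrow_spacer_c (a point): Loose aluminium round spacer lying flat, outer diameter 50 mm, 22 high, 0.1 to 0.3 kg, with a D-shaped through bore: radius 18.5 mm, one flat 9 mm from the axis. Origin: on the axis, half-way up. z is up, x points from the axis to the flat. It goes on the post on top of the wide one.
- bolt_c (a point): Loose steel hex bolt lying on its side, 83 mm long: round shank 20 mm thick and 70 long, hexagonal head 30 across the flats and 13 thick. Origin: the balance point on its axis, 13 mm above the bench, 35 mm from the outer face of the head and 48 from the shank's end; x points along the axis to the shank's end, which dips 4 degrees. About 0.2 kg.
- nut_c (a point): Loose large steel hex nut lying flat, 46 mm across the flats, 53 across the corners, 24 high, with a 30 mm hole. Origin: on the axis half-way up (12 mm); two opposite flats face +x and -x (the others follow every 60 degrees), z is up. About 0.18 kg.
- tnut_c (a point): Loose steel T-slot nut lying on its broad side: a flange 40 mm (x) x 36 (y) x 12 high with a neck 40 (x) x 20 (y) x 12 high on it, 24 high in all, a dark round hole on top. Origin: in the middle, half-way up (12 mm); z is up. About 0.16 kg.
- bin_nuts_free (a point): Fixed red open bin, 170 mm deep (x) x 150 wide (y), walls 4 thick, 55 high (32 along the front and the first 30 mm of the sides), floor 4. It holds two hex nuts. Origin: inner floor, middle of the empty front part. x points to the back of the bin; z up. Inner walls: 53 mm from here to the front, 109 to the back, 71 to each side; stock, up to 32 high, fills the back from 26 mm on.
- bin_bolts_free (a point): Fixed red open bin, 170 mm deep (x) x 150 wide (y), walls 4 thick, 55 high (32 along the front and the first 30 mm of the sides), floor 4. It holds two hex bolts. Origin: inner floor, middle of the empty front part. x points to the back of the bin; z up. Inner walls: 53 mm from here to the front, 109 to the back, 71 to each side; stock, up to 32 high, fills the back from 26 mm on.
- bin_tnuts_free (a point): Fixed red open bin, 170 mm deep (x) x 150 wide (y), walls 4 thick, 55 high (32 along the front and the first 30 mm of the sides), floor 4. It holds three T-slot nuts. Origin: inner floor, middle of the empty front part. x points to the back of the bin; z up. Inner walls: 53 mm from here to the front, 109 to the back, 71 to each side; stock, up to 32 high, fills the back from 26 mm on.
- post (a point): Dark D-section post, radius 15.5 mm, one flat 6 mm from its axis, 60 tall (top 10 mm tapered) on a fixed grey plate 100 x 100 x 12 mm. Origin: on the post's axis at the plate's top. z is up, x points from the axis to the flat. A spacer slides down only with its flat on the same side (its x along this x, to 10 degrees) and centred to 3 mm.
Not all that is in view belongs to the job. Leave any blue or purple look-alike of the part that bears wide_spacer_c alone.

How it is judged:
By the outcome, as a careful person would: the job done as asked, in the order asked, and still so for the second after the job is handed in, with the robot touching nothing.
It also fails if it takes over 128 s, if anything falls off the work surface, if the arm or the gripper's body presses on something with over 40 N, if the wrist force passes 120 N, or if a joint passes its speed limit or range.

### The arm

A 6-joint arm with a two-finger parallel gripper is mounted at the origin on the work surface. World frame = base frame: x ahead of the robot, y to its left, z up, the work surface at z = 0. Lengths are in mm, angles in degrees, forces in N, time in s.
With the tool pointing down it reaches from about 350 to 850 mm from the base axis. Payload 8.1 kg.
Tool frame: the origin (TCP) lies at the centre of the arm's flange, where the gripper is bolted on; the fingertips stand 173 mm ahead of it and the grasp point (between the pads) lies 155 mm ahead of it; z points along the fingers, y is the line along which they close (so a half turn about z gives the same grasp; the last joint's range is limited). The gripper opens to 85 mm and grips with 20 to 120 N. Pads are 22 mm wide; open, the fingers measure 114 mm over their backs; the gripper's body (76 mm by 85 mm) begins 54 mm behind the grasp point. The pads swing forward as they close: fully open they stand 13 mm farther back than shut.
Start: joints at [58.763, 7.471, 85.268, -0, 87.261, -4.893], TCP at [266.242, 537.701, 404.692] pointing down, gripper open.
Joint ranges: [-169.43, 169.43], [-51.17, 129.36], [1.28, 143.12], [-76.62, 256.62], [0, 156.53], [-152.29, 152.29]. Speed limits (degrees/s): [136.94, 136.94, 159.86, 180, 180, 180].

### API

Orientations are given as [roll, pitch, yaw] about the fixed x, y, z axes, in that order (R = Rz(yaw) Ry(pitch) Rx(roll)).
In Python, from bench import * gives the robot as it stands.
- The arm moves only by the shell command python3 -m jog 'ROWS' [FORCE]. ROWS is text: rows parted by semicolons, each of 7 numbers parted by spaces: the shift along the tool's x, y, z scaled (see below), then the turn, a rotation vector about the tool's x, y, z scaled (see below), then the closure, from -1 (fully open) to 1 (shut). In form: tx ty tz wx wy wz hand; .... A call has 1 to 5 rows; each row shifts and turns the commanded pose from where the row before left it, along the tool's axes as they then stand; what a row does not reach is not made up. The controller multiplies each number of a shift by 0.1 m and each number of a turn by 60 degrees. A row lasts 1/8 s, in which the tool goes at most 62.5 mm and 10.7 degrees, less where a joint would pass 70% of its speed; a pose out of reach is approached as far as the arm can. A call with a number of a shift or a turn outside -1 to 1 is refused whole. A call with a gripper value outside its range is refused whole. The fingers move at their own pace and stop on an object; FORCE is the grip in N (left out, the last holds). Time passes only in rows, so rows that do not move let the fingers close. It gives the time, the measured TCP pose, the force, the opening and the grip force at its end, in the units of the state.
- sense(): the state, without advancing time (a new reading comes with each control period).
- snapshot(name): name is "scene" or "top"; returns a dict with "img" (400x640x3 uint8, red, green, blue), "fx", "fy", "cx", "cy" (pixels), "extrinsics" (4x4, takes a point from camera to world coordinates). Camera axes: x right, y down, z forward; pixel columns grow to the right and rows downward; lengths in mm; the calibration is good to about 2 mm. A picture is of the moment at which its call begins. There is no depth.
- hand_in(): hands the job in; it is judged then, once.
The state is a dict: "time": time; "joint_pos": joint angles; "qd": joint speeds; "joint_efforts": joint torques, N m; "tool_pos": TCP position; "tcp_rot": TCP orientation; "ft_force": force on the tool from outside, world axes, zero at the start; "wrist_torque": the same for the moment, N m; "finger_gap": finger opening in mm; "grip_force": force on a finger pad.
Only numpy, scipy, OpenCV 4.12 (cv2) and the standard library are available. Lean on these libraries where they do the work, as an engineer would, in place of code of your own. Each camera call takes 0.05 s, during which the arm holds its last target. There are 200 camera calls.

## Working session

There is one attempt and no reset: what is moved stays moved. The work goes in short steps, Python scripts to look and compute and a shell command to move; the robot and the scene stay as the last step left them, time stands still between calls to the robot, and variables do not carry over. Pictures are saved under pics/ and viewed, at most 14 in all, crops included, and the job is handed in when it is done.

```bash
mkdir -p pics
cat > h.py <<'E'
from bench import *
import numpy as np, cv2
from scipy.spatial.transform import Rotation as R
def snap(n,f,crop=None,s=1):
    d=snapshot(n); im=d["img"][:,:,::-1]
    if crop: x0,y0,x1,y1=crop; im=im[y0:y1,x0:x1]
    im=cv2.resize(im,None,fx=s,fy=s,interpolation=cv2.INTER_CUBIC)
    cv2.imwrite("pics/"+f,im); return d
def px(d,u,v,z):
    T=np.array(d["extrinsics"]); r=T[:3,:3]@[(u-d["cx"])/d["fx"],(v-d["cy"])/d["fy"],1]; o=T[:3,3]
    return (o+r*(z-o[2])/r[2]).round(1)
def proj(d,p):
    T=np.linalg.inv(np.array(d["extrinsics"])); q=T[:3,:3]@p+T[:3,3]
    return (d["fx"]*q[0]/q[2]+d["cx"],d["fy"]*q[1]/q[2]+d["cy"])
E
python3 - <<'E'
from h import *
for n in("top","scene"):
    d=snap(n,n+"0.png",s=1.25); print(n,d["fx"],d["cx"],d["cy"],np.array(d["extrinsics"]).round(3).tolist())
    import pickle; pickle.dump(d,open(n+"0.pkl","wb"))
print(sense())
E
```

```text
top 384.9692586884513 322.89090625845677 195.76264472430728 [[-0.017, -0.994, 0.104, 316.142], [-1.0, 0.015, -0.016, 26.044], [0.014, -0.104, -0.994, 1061.275], [0.0, 0.0, 0.0, 1.0]]
scene 364.69684279506623 317.38154080208636 195.7635016751605 [[-0.355, 0.712, -0.605, 941.848], [0.935, 0.273, -0.228, 198.905], [0.003, -0.647, -0.763, 707.428], [0.0, 0.0, 0.0, 1.0]]
{'time': 0.1, 'joint_pos': array([ 5.87640191e+01,  7.51368142e+00,  8.53248201e+01,  2.43236126e-03,
        8.72615986e+01, -4.89300623e+00]), 'qd': array([-0.05318344, -0.02654941, -0.06116747,  0.01911246,  0.0739271 ,
       -0.00137356]), 'joint_efforts': array([ 1.23158228e-03, -5.70951247e+01, -5.01940191e+01, -1.84033524e-04,
        8.09304009e-03, -3.34853962e-05]), 'tool_pos': array([266.10934454, 537.52649895, 403.70176879]), 'tcp_rot': array([-1.79900472e+02, -1.09585866e-02,  1.53656898e+02]), 'ft_force': array([ 0.13915422, -0.47905894, -0.32196269]), 'wrist_torque': array([-0.00836975,  0.01598092, -0.06764078]), 'grip_force': 0.0, 'finger_gap': 85.38671699382242}
```

View pics/top0.png

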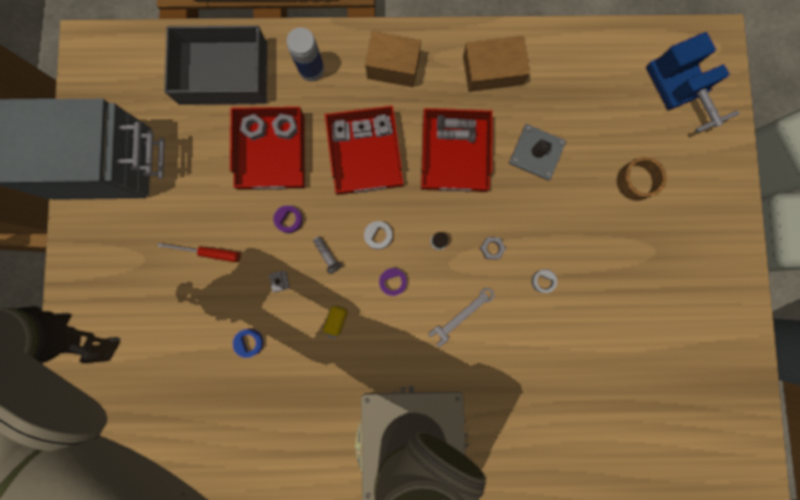

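View pics/scene0.png

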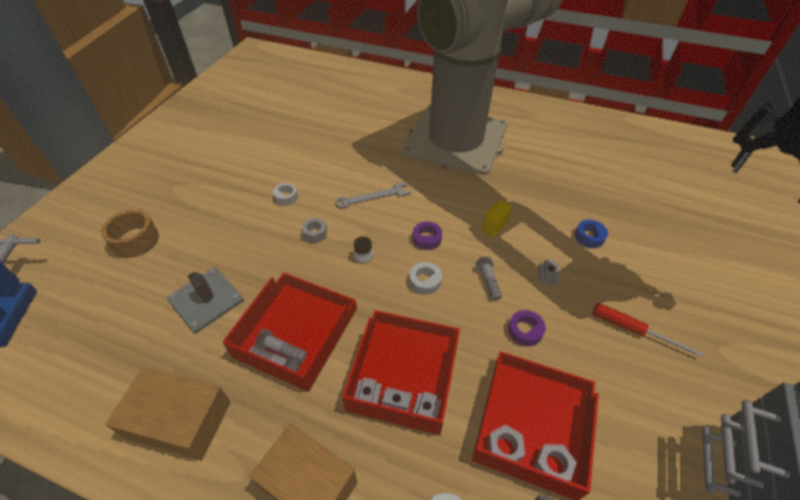

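The top view shows bins: nuts (267,148), T-nuts (365,150), bolts (457,150). The post plate is at (538,150). Loose parts are the bolt (328,254), wide spacer (378,235), T-nut (279,281), nut (492,248) and narrow spacer (545,281). The scene view agrees. Next I'll zoom in on them.

Run:
```python
from h import *
snap("top","t1.png",(205,170,335,240),6)
snap("top","t2.png",(330,90,460,240),4)
```

```text
(no output)
```

View pics/t1.png

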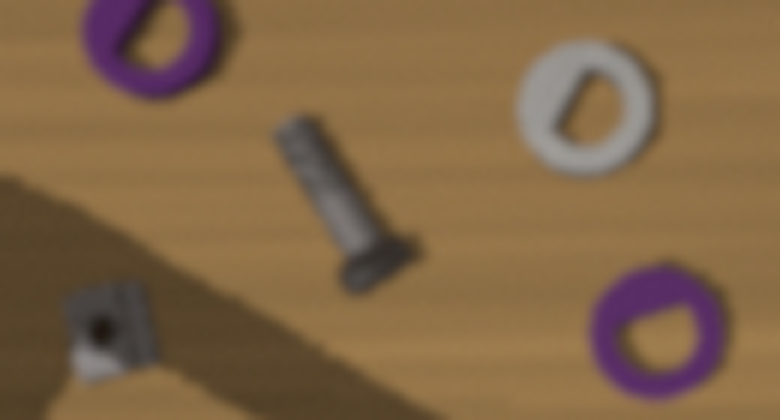

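View pics/t2.png

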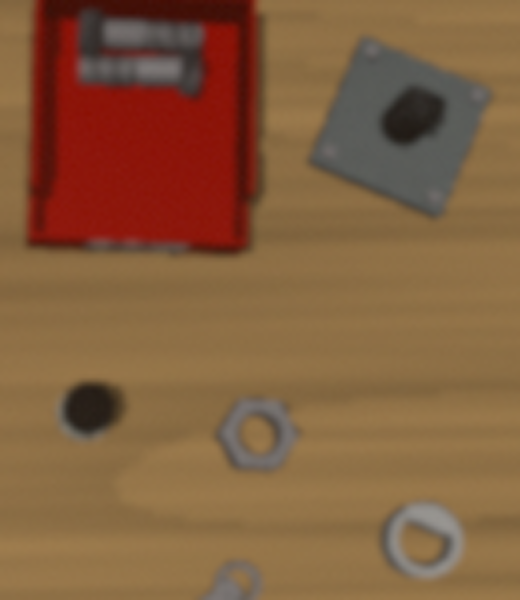

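t1 shows the wide spacer centred at (587,107), with its flat running (590,70)-(558,130) on the upper left. The bolt runs from shank end (297,130) to head (378,265), and the T-nut hole is at (100,330). t2 shows the nut at (258,434), the narrow spacer at (423,540) with its flat at the upper side, and plate corners (365,38),(490,92),(438,215),(312,160). Next I need the side the post's flat is on.

Run:
```python
from h import *
import pickle
t=pickle.load(open("top0.pkl","rb"));s=pickle.load(open("scene0.pkl","rb"))
def c(crop,sc):return lambda u,v,z:px(t,(u+.5)/sc-.5+crop[0],(v+.5)/sc-.5+crop[1],z)
a=c((205,170),6);b=c((330,90),4);S=lambda u,v,z:px(s,u/1.25,v/1.25,z)
ang=lambda p,q:np.degrees(np.arctan2(*(q-p)[1::-1])).round(1)
print("wide",a(587,107,22),S(425,273,22),"flatdir",ang(a(558,130,22),a(590,70,22)))
print("narrow",b(423,540,22),S(285,189,22),"flatdir",ang(b(403,517,22),b(450,535,22)))
print("nut",b(258,434,24),S(314,227,24),"corner dirs",ang(b(220,433,24),b(297,434,24)), ang(b(240,400,24),b(278,467,24)))
print("bolt end,head",a(297,130,8),a(378,265,15),ang(a(378,265,15),a(297,130,8)))
print("tnut",a(100,330,24),S(548,265,24),ang(a(158,362,12),a(140,285,12)))
P=[b(u,v,12) for u,v in((365,38),(490,92),(438,215),(312,160))]
print("plate",np.mean(P,0),[ (ang(P[i],P[(i+1)%4]),np.linalg.norm(P[i]-P[(i+1)%4]).round()) for i in range(4)])
Q=[S(u,v,12) for u,v in((167,296),(213,267),(243,299),(197,330))];print("plateS",np.mean(Q,0))
T=lambda u,v,z:px(t,u/1.25,v/1.25,z)
for n,q in dict(nuts=((231,108),(302,107),(305,188),(234,189)),tn=((327,115),(391,107),(404,186),(336,192)),bolts=((424,110),(493,111),(491,190),(421,189))).items():
    p=[T(*q[0],55),T(*q[1],55),T(*q[2],32),T(*q[3],32)]
    print(n,np.mean(p,0).round(),ang(p[3],p[0]),ang(p[2],p[1]),[np.linalg.norm((p[i]-p[(i+1)%4])[:2]).round() for i in range(4)])
def cr(d,u,v,w):
    im=d["img"][v-w:v+w,u-w:u+w,::-1]; im=cv2.resize(im,(390,390),interpolation=cv2.INTER_CUBIC)
    return np.clip(im*1.6,0,255).astype(np.uint8)
cv2.imwrite("pics/post.png",np.hstack([cr(t,433,118,26),cr(s,162,232,32)]))
```

```text
wide [448.5  64.9  22. ] [443.8  68.1  22. ] flatdir -28.6
narrow [ 341.7 -293.3   22. ] [ 335.4 -292.5   22. ] flatdir -112.0
nut [ 415.2 -183.6   24. ] [ 415.3 -179.2   24. ] corner dirs -91.6 -152.3
bolt end,head [441.7 198.2   8. ] [378.8 160.5  15. ] 30.9
tnut [351.3 283.2  24. ] [343.9 280.4  24. ] 13.5
plate [ 632.075 -294.8     12.   ] [(np.float64(-114.9), np.float64(96.0)), (np.float64(154.9), np.float64(97.0)), (np.float64(65.0), np.float64(96.0)), (np.float64(-25.1), np.float64(97.0))]
plateS [ 631.425 -290.25    12.   ]
nuts [637. 300.  44.] 0.7 1.0 [np.float64(153.0), np.float64(173.0), np.float64(153.0), np.float64(173.0)]
tn [630.  91.  44.] 5.6 8.6 [np.float64(139.0), np.float64(171.0), np.float64(148.0), np.float64(165.0)]
bolts [ 628. -110.   44.] -3.0 -2.0 [np.float64(150.0), np.float64(170.0), np.float64(153.0), np.float64(169.0)]
```

View pics/post.png

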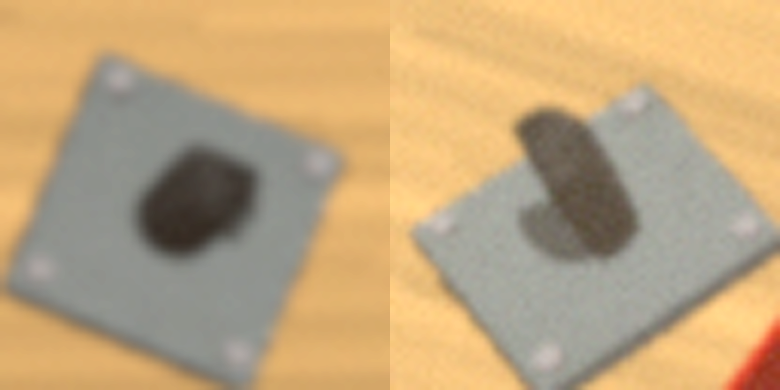

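```bash
cat > fit.py <<'E'
from h import *
def D(x,y,yaw,r,f,z):
    a=np.arccos(f/r); th=np.linspace(a,2*np.pi-a,40)+np.radians(yaw)
    return np.c_[x+r*np.cos(th),y+r*np.sin(th),np.full(40,z)]
S=6
def P(d,pts,u0,v0): return ((np.array([proj(d,p) for p in pts])-[u0,v0]+.5)*S-.5).round().astype(np.int32)
def win(d,p,w):
    u,v=map(int,proj(d,p)); return u-w,v-w,cv2.resize(d["img"][v-w:v+w,u-w:u+w].mean(2).astype(np.float32),None,fx=S,fy=S,interpolation=cv2.INTER_CUBIC)
def fitpost(d,x,y,yaws):
    u0,v0,g=win(d,(x,y,40),26); res=[]
    dark=(g<70)
    for yaw in yaws:
        best=(-9,)
        for dx in range(-8,9,2):
            for dy in range(-8,9,2):
                m=np.zeros(g.shape,np.uint8)
                h=np.vstack([P(d,D(x+dx,y+dy,yaw,15.5,6,12),u0,v0),P(d,D(x+dx,y+dy,yaw,15.5,6,62),u0,v0),P(d,D(x+dx,y+dy,yaw,12.5,4,72),u0,v0)])
                cv2.fillConvexPoly(m,cv2.convexHull(h),1); m=m>0
                best=max(best,((m&dark).sum()/(m|dark).sum(),x+dx,y+dy))
        res.append((round(best[0],3),yaw)+best[1:])
    return sorted(res)[::-1][:6]
def fitring(d,x,y,R0,zt,yaw0=None,zb=None):
    zb=zt-22 if zb is None else zb
    u0,v0,g=win(d,(x,y,zt),22 if R0<40 else 26); best=(-9,)
    Z=lambda pl:cv2.fillPoly(np.zeros(g.shape,np.uint8),[pl],1)>0
    from scipy.optimize import minimize
    def sc(q):
        X,Y,w=q
        top=Z(P(d,D(X,Y,w,R0,R0-1e-6,zt),u0,v0)); bot=Z(P(d,D(X,Y,w,R0,R0-1e-6,zb),u0,v0))
        hole=Z(P(d,D(X,Y,w,18.5,9,zt),u0,v0)); bh=Z(P(d,D(X,Y,w,18.5,9,zb),u0,v0))
        ring=top&~hole; out=~cv2.dilate((top|bot).astype(np.uint8),np.ones((13,13))).astype(bool)&(cv2.dilate(top.astype(np.uint8),np.ones((31,31)))>0)
        return g[ring].mean()-(g[hole&bh].mean()+g[out].mean())/2-0.5*g[ring].std()
    for w in range(-180,180,20) if yaw0 is None else [yaw0]: best=max(best,(sc((x,y,w)),(x,y,w)))
    r=minimize(lambda q:-sc(q),best[1],method="Nelder-Mead",options=dict(initial_simplex=np.array(best[1])+[[0,0,0],[4,0,0],[0,4,0],[0,0,15]]))
    return r.x.round(1),round(-r.fun,1)
E
python3 - <<'E'
from fit import *; import pickle
t=pickle.load(open("top0.pkl","rb"));s=pickle.load(open("scene0.pkl","rb"))
for d in(t,s):
    print(fitpost(d,632,-293,range(-175,180,10)))
    print("w",fitring(d,447,66,30,22),"n",fitring(d,339,-293,25,22))
E
```

```text
[(np.float64(0.899), -25, 634, -295), (np.float64(0.894), -15, 634, -295), (np.float64(0.887), -35, 632, -295), (np.float64(0.88), -45, 632, -295), (np.float64(0.872), -5, 634, -295), (np.float64(0.857), -55, 632, -295)]
w (array([449.7,  67.5,  56.5]), np.float64(35.6)) n (array([ 339.8, -295.2,  120.1]), np.float64(16.6))
[(np.float64(0.798), -45, 632, -293), (np.float64(0.797), -35, 634, -291), (np.float64(0.79), -55, 632, -293), (np.float64(0.784), 155, 626, -289), (np.float64(0.78), -25, 634, -291), (np.float64(0.778), 165, 626, -291)]
w (array([443.6,  68.9,  43.7]), np.float64(28.3)) n (array([ 336.3, -293.6,   12.4]), np.float64(26.0))
```

```bash
cat > plan.py <<'E'
from h import *
def plan(*wps, cur=None):
    """wps: (x,y,z,yaw) of TCP; prints turn (units) then shift in turned tool axes (units), with min row count"""
    s=sense()
    x,y,z,w=cur if cur else (*s["tool_pos"],s["tcp_rot"][2])
    print("at",np.round([x,y,z,w],1),"t",round(s["time"],1))
    for X,Y,Z,W in wps:
        dw=(W-w+180)%360-180; n=int(np.ceil(abs(dw)/10)); c,q=np.cos(np.radians(W)),np.sin(np.radians(W))
        dx,dy=X-x,Y-y; sh=np.array([c*dx+q*dy,q*dx-c*dy,z-Z])/100; m=int(np.ceil(np.linalg.norm(sh)/.5))
        print(f"turn {n} x wz={-dw/60/max(n,1):.4f}; shift {m} x",(sh/max(m,1)).round(4)); x,y,z,w=X,Y,Z,W
E
python3 - <<'E'
from plan import *
plan((403,177,270,31),(403,177,176,31))
E
```

```text
at [266.2 537.6 404.  153.7] t 0.2
turn 13 x wz=0.1573; shift 9 x [-0.076   0.4217  0.1489]
turn 0 x wz=0.0000; shift 2 x [0.   0.   0.47]
```

```bash
J="python3 -m jog"
python3 -m jog '0 0 0 0 0 0.157 -1;0 0 0 0 0 0.157 -1;0 0 0 0 0 0.157 -1;0 0 0 0 0 0.157 -1;0 0 0 0 0 0.157 -1'
python3 -m jog '0 0 0 0 0 0.157 -1;0 0 0 0 0 0.157 -1;0 0 0 0 0 0.157 -1;0 0 0 0 0 0.157 -1;0 0 0 0 0 0.157 -1'
python3 -m jog '0 0 0 0 0 0.157 -1;0 0 0 0 0 0.157 -1;0 0 0 0 0 0.157 -1'
python3 -m jog '-0.076 0.42 0.149 0 0 0 -1;-0.076 0.42 0.149 0 0 0 -1;-0.076 0.42 0.149 0 0 0 -1;-0.076 0.42 0.149 0 0 0 -1;-0.076 0.42 0.149 0 0 0 -1'
python3 -m jog '-0.076 0.42 0.149 0 0 0 -1;-0.076 0.42 0.149 0 0 0 -1;-0.076 0.42 0.149 0 0 0 -1;-0.076 0.42 0.149 0 0 0 0;0 0 0 0 0 0 0'
python3 - <<'E'
from plan import *
plan((403,177,176,31))
d=snap("scene","a1.png",(330,120,530,270),4)
E
```

```text
time: 0.82
tool_pos: [266.2, 537.6, 404.4]
tcp_rot: [-180.0, 0.0, 106.2]
ft_force: [-0.1, 0.7, -0.3]
finger_gap: 85.0
grip_force: 0.0
time: 1.45
tool_pos: [266.2, 537.6, 404.4]
tcp_rot: [-180.0, 0.0, 59.1]
ft_force: [-1.1, 0.0, 0.4]
finger_gap: 85.1
grip_force: 0.0
time: 1.82
tool_pos: [266.2, 537.6, 404.4]
tcp_rot: [180.0, 0.0, 30.9]
ft_force: [-0.2, 0.6, 0.7]
finger_gap: 85.5
grip_force: 0.0
time: 2.45
tool_pos: [342.7, 337.1, 329.6]
tcp_rot: [180.0, -0.0, 31.2]
ft_force: [0.5, -0.4, -0.2]
finger_gap: 85.6
grip_force: 0.0
time: 3.08
tool_pos: [403.6, 176.6, 269.2]
tcp_rot: [-180.0, 0.1, 31.0]
ft_force: [0.2, 0.0, 0.1]
finger_gap: 51.8
grip_force: 0.0
at [403.6 176.6 269.2  31. ] t 3.1
turn 1 x wz=-0.0004; shift 2 x [-0.0015 -0.0031  0.4661]
```

View pics/a1.png

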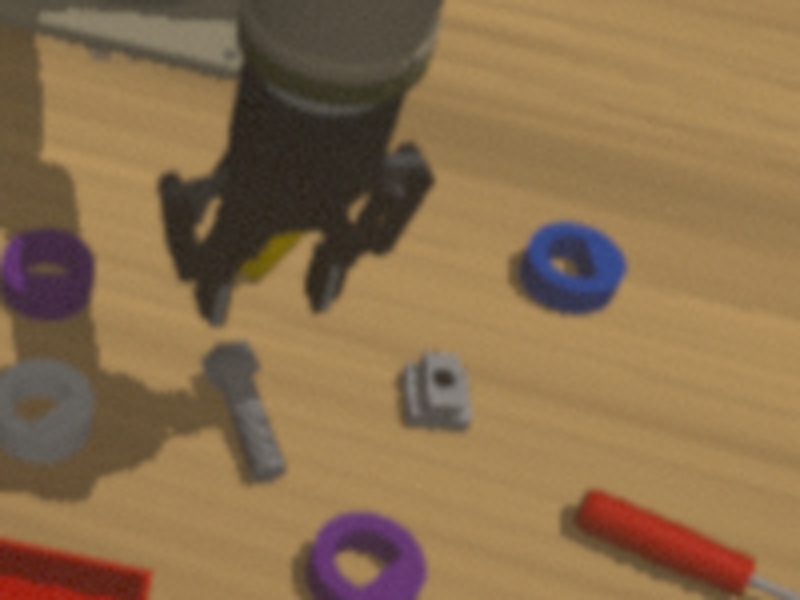

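The open fingers (215,300),(320,290) line up with the bolt lying at (230,360)-(265,470), and the T-nut hole is at (445,377). I'll descend and grip.

```bash
python3 -m jog '0 0 0.46 0 0 0 0;0 0 0.46 0 0 0 0;0 0 0 0 0 0 0' | tail -6
python3 -m jog '0 0 0 0 0 0 1;0 0 0 0 0 0 1;0 0 0 0 0 0 1;0 0 0 0 0 0 1;0 0 0 0 0 0 1' 60 | tail -6
python3 -m jog '0 0 -0.4 0 0 0 1;0 0 -0.4 0 0 0 1;0 0 -0.4 0 0 0 1;0 0 0 0 0 0 1;0 0 0 0 0 0 1' | tail -6
python3 - <<'E'
from plan import *
d=snap("scene","a2.png",(330,100,530,250),3)
plan((600,-109,290,87.5),(600,-109,192,87.5))
E
```

```text
time: 3.5
tool_pos: [401.0, 179.2, 175.7]
tcp_rot: [-179.9, 0.4, 31.3]
ft_force: [-0.8, -0.0, -0.3]
finger_gap: 42.3
grip_force: 0.0
time: 4.12
tool_pos: [404.8, 179.6, 181.0]
tcp_rot: [180.0, -0.2, 31.2]
ft_force: [-0.9, 1.7, 7.6]
finger_gap: 17.8
grip_force: 59.3
time: 4.75
tool_pos: [403.3, 178.8, 298.5]
tcp_rot: [180.0, -0.0, 31.2]
ft_force: [0.1, -0.8, -2.7]
finger_gap: 17.6
grip_force: 59.4
at [403.  178.8 297.6  31.2] t 4.8
turn 6 x wz=-0.1564; shift 7 x [-0.3984  0.2991  0.0109]
turn 0 x wz=-0.0000; shift 2 x [0.   0.   0.49]
```

View pics/a2.png

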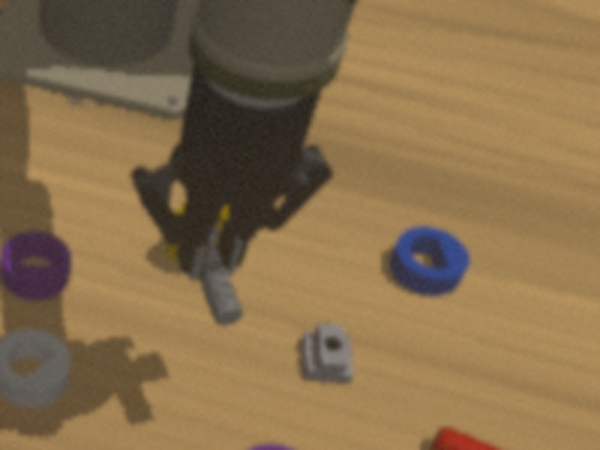

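```bash
python3 -m jog '0 0 0 0 0 -0.156 1;0 0 0 0 0 -0.156 1;0 0 0 0 0 -0.156 1;0 0 0 0 0 -0.156 1;0 0 0 0 0 -0.156 1' | tail -0
python3 -m jog '0 0 0 0 0 -0.156 1;-0.398 0.3 0 0 0 0 1;-0.398 0.3 0 0 0 0 1;-0.398 0.3 0 0 0 0 1;-0.398 0.3 0 0 0 0 1' | tail -0
python3 -m jog '-0.398 0.3 0 0 0 0 1;-0.398 0.3 0 0 0 0 1;-0.398 0.3 0.05 0 0 0 1;0 0 0 0 0 0 1;0 0 0 0 0 0 1' | tail -6
python3 - <<'E'
from plan import *
plan((600,-109,190,87.5))
d=snap("top","a3.png",(330,80,480,200),4)
E
```

```text
time: 6.68
tool_pos: [599.7, -108.9, 291.4]
tcp_rot: [-179.8, -0.1, 87.3]
ft_force: [-0.4, 0.4, -2.2]
finger_gap: 17.5
grip_force: 59.6
at [ 599.7 -108.9  291.4   87.3] t 6.7
turn 1 x wz=-0.0030; shift 3 x [-1.000e-04  9.000e-04  3.381e-01]Exception ignored on flushing sys.stdout:
BrokenPipeError: [Errno 32] Broken pipe
Exception ignored on flushing sys.stdout:
BrokenPipeError: [Errno 32] Broken pipe
```

View pics/a3.png

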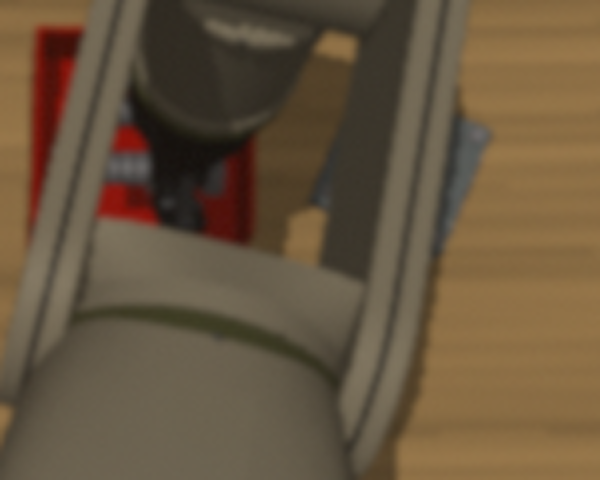

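The gripper stands over the bin's front part with the bolt across its width; the arm blocks most of the view. Lower and release.

```bash
python3 -m jog '0 0 0.34 0 0 0 1;0 0 0.34 0 0 0 1;0 0 0.32 0 0 0 1;0 0 0 0 0 0 1;0 0 0 0 0 0 1' | tail -6
python3 -m jog '0 0 0 0 0 0 0.2;0 0 0 0 0 0 0.2;0 0 0 0 0 0 0.2'|tail -6
python3 -m jog '0 0 -0.4 0 0 0 0.2;0 0 -0.4 0 0 0 0.2;0 0 -0.4 0 0 0 0;0 0 0 0 0 0 0' |tail -6
python3 - <<'E'
from plan import *
plan((414,-181,300,148.4),(414,-181,180,148.4))
E
```

```text
time: 7.35
tool_pos: [600.8, -108.5, 195.0]
tcp_rot: [179.9, 0.0, 87.4]
ft_force: [0.1, -0.9, -2.1]
finger_gap: 17.5
grip_force: 59.7
time: 7.72
tool_pos: [600.9, -109.2, 194.6]
tcp_rot: [179.9, 0.0, 87.4]
ft_force: [0.4, 0.3, -0.3]
finger_gap: 34.5
grip_force: 0.0
time: 8.22
tool_pos: [602.0, -109.5, 318.8]
tcp_rot: [179.5, 0.1, 87.4]
ft_force: [0.1, 0.3, 0.6]
finger_gap: 42.7
grip_force: 0.0
at [ 602.  -109.5  318.8   87.4] t 8.2
turn 7 x wz=-0.1454; shift 5 x [ 0.2454 -0.3188  0.0377]
turn 0 x wz=-0.0000; shift 3 x [0.  0.  0.4]
```

```bash
python3 -m jog '0 0 0 0 0 -0.145 -1;0 0 0 0 0 -0.145 -1;0 0 0 0 0 -0.145 -1;0 0 0 0 0 -0.145 -1;0 0 0 0 0 -0.145 -1' >/dev/null
python3 -m jog '0 0 0 0 0 -0.145 -1;0 0 0 0 0 -0.145 -1;0.245 -0.319 0 0 0 0 -1;0.245 -0.319 0 0 0 0 -1;0.245 -0.319 0 0 0 0 -1' >/dev/null
python3 -m jog '0.245 -0.319 0 0 0 0 -1;0.245 -0.319 0.19 0 0 0 -1;0 0 0 0 0 0 -1;0 0 0 0 0 0 -1' |tail -6
python3 - <<'E'
from plan import *
plan((414,-181,180,148.4))
d=snap("scene","a4.png",(190,130,350,320),3)
E
```

```text
time: 9.98
tool_pos: [412.5, -180.3, 294.5]
tcp_rot: [180.0, 0.0, 148.2]
ft_force: [0.4, -0.7, 0.9]
finger_gap: 85.4
grip_force: 0.0
at [ 412.5 -180.3  294.5  148.2] t 10.0
turn 1 x wz=-0.0031; shift 3 x [-0.0054  0.0005  0.3817]
```

View pics/a4.png

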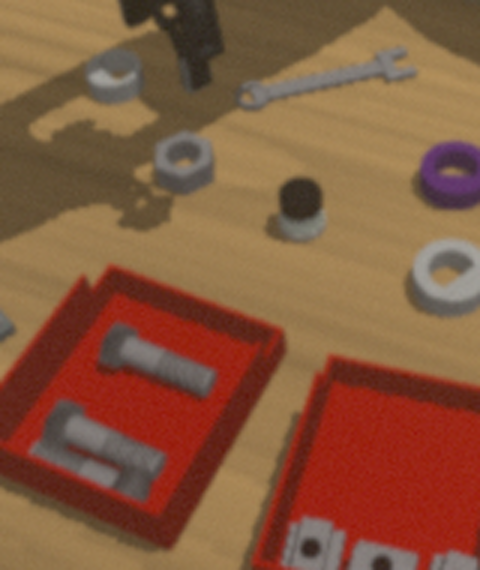

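The bolt lies in the front of its bin (160,360), and the nut is untouched at (183,160). Now I'll grip the nut.

```bash
python3 -m jog '0 0 0.38 0 0 0 -1;0 0 0.38 0 0 0 -1;0 0 0.36 0 0 0 -1;0 0 0 0 0 0 -1' | tail -6
python3 -m jog '0 0 0 0 0 0 1;0 0 0 0 0 0 1;0 0 0 0 0 0 1;0 0 0 0 0 0 1;0 0 0 0 0 0 1' 60 | tail -6
python3 -m jog '0 0 -0.4 0 0 0 1;0 0 -0.4 0 0 0 1;0 0 -0.4 0 0 0 1;0 0 0 0 0 0 1' | tail -6
python3 - <<'E'
from plan import *
plan((605,298,300,181),(605,298,188,181))
E
```

```text
time: 10.52
tool_pos: [411.7, -179.1, 180.3]
tcp_rot: [-180.0, -0.3, 148.3]
ft_force: [-0.5, -0.4, -0.7]
finger_gap: 85.4
grip_force: 0.0
time: 11.15
tool_pos: [413.6, -180.8, 185.0]
tcp_rot: [180.0, 0.2, 148.3]
ft_force: [-1.4, 2.6, 8.6]
finger_gap: 44.1
grip_force: 62.0
time: 11.65
tool_pos: [413.8, -181.1, 307.6]
tcp_rot: [180.0, 0.5, 148.3]
ft_force: [-0.3, 0.3, -2.2]
finger_gap: 43.9
grip_force: 63.5
at [ 413.8 -181.1  307.6  148.3] t 11.7
turn 4 x wz=-0.1364; shift 11 x [-0.1814  0.4324  0.0069]
turn 0 x wz=0.0000; shift 3 x [-0.      0.      0.3733]
```

```bash
python3 -m jog '0 0 0 0 0 -0.136 1;0 0 0 0 0 -0.136 1;0 0 0 0 0 -0.136 1;0 0 0 0 0 -0.136 1;-0.18 0.43 0 0 0 0 1' >/dev/null
python3 -m jog '-0.18 0.43 0 0 0 0 1;-0.18 0.43 0 0 0 0 1;-0.18 0.43 0 0 0 0 1;-0.18 0.43 0 0 0 0 1;-0.18 0.43 0 0 0 0 1' >/dev/null
python3 -m jog '-0.18 0.43 0 0 0 0 1;-0.18 0.43 0 0 0 0 1;-0.18 0.43 0 0 0 0 1;-0.18 0.43 0 0 0 0 1;-0.19 0.43 0 0 0 0 1' >/dev/null
python3 -m jog '0 0 0 0 0 0 1;0 0 0 0 0 0 1' | tail -6
python3 - <<'E'
from plan import *
plan((605,298,192,181))
E
```

```text
time: 13.78
tool_pos: [603.5, 295.6, 301.3]
tcp_rot: [-179.9, -0.1, -179.1]
ft_force: [0.4, -0.0, -1.7]
finger_gap: 44.5
grip_force: 63.4
at [ 603.5  295.6  301.3 -179.1] t 13.8
turn 1 x wz=-0.0013; shift 3 x [-0.0051  0.0081  0.3645]
```

Next: release the nut, then work out the move to the T-nut, averaging the two views.

```bash
python3 -m jog '0 0 0.36 0 0 0 1;0 0 0.36 0 0 0 1;0 0 0.35 0 0 0 1;0 0 0 0 0 0 1;0 0 0 0 0 0 1' | tail -6
python3 -m jog '0 0 0 0 0 0 -0.5;0 0 0 0 0 0 -0.5;0 0 0 0 0 0 -0.5'|tail -6
python3 -m jog '0 0 -0.4 0 0 0 -0.5;0 0 -0.4 0 0 0 -0.5;0 0 -0.4 0 0 0 -0.5;0 0 0 0 0 0 -1' |tail -6
python3 - <<'E'
from plan import *
import pickle
print(px(pickle.load(open("scene0.pkl","rb")),441.25,214.2,24))
plan((348,282,300,103.5),(348,282,184,103.5))
E
```

```text
time: 14.4
tool_pos: [604.3, 295.2, 197.0]
tcp_rot: [180.0, 0.1, -179.2]
ft_force: [-0.1, 0.3, -1.6]
finger_gap: 44.3
grip_force: 63.4
time: 14.78
tool_pos: [604.2, 295.9, 196.5]
tcp_rot: [180.0, 0.1, -179.1]
ft_force: [-0.6, -0.1, 0.4]
finger_gap: 63.7
grip_force: 0.0
time: 15.28
tool_pos: [605.4, 296.5, 321.4]
tcp_rot: [179.8, 0.5, -179.1]
ft_force: [0.3, -0.1, 0.1]
finger_gap: 80.0
grip_force: 0.0
[348.2 287.7  24. ]
at [ 605.4  296.5  321.4 -179.1] t 15.3
turn 8 x wz=0.1613; shift 6 x [ 0.0767 -0.4227  0.0356]
turn 0 x wz=-0.0000; shift 3 x [0.     0.     0.3867]
```

```bash
python3 -m jog '0 0 0 0 0 0.161 -1;0 0 0 0 0 0.161 -1;0 0 0 0 0 0.161 -1;0 0 0 0 0 0.161 -1;0 0 0 0 0 0.161 -1' >/dev/null
python3 -m jog '0 0 0 0 0 0.161 -1;0 0 0 0 0 0.161 -1;0 0 0 0 0 0.161 -1;0.077 -0.42 0 0 0 0 -1;0.077 -0.42 0 0 0 0 -1' >/dev/null
python3 -m jog '0.077 -0.42 0 0 0 0 -1;0.077 -0.42 0 0 0 0 -1;0.077 -0.42 0.1 0 0 0 -1;0.077 -0.42 0.1 0 0 0 -1' >/dev/null
python3 -m jog '0 0 0 0 0 0 -1;0 0 0 0 0 0 -1' |tail -6
python3 - <<'E'
from plan import *
plan((349,284,184,103.5))
s=snapshot("scene")["img"][130:330,330:530]; t=snapshot("top")["img"][80:280,170:370]
cv2.imwrite("pics/a5.png",cv2.resize(np.hstack([s,t])[:,:,::-1],None,fx=2,fy=2,interpolation=cv2.INTER_CUBIC))
E
```

```text
time: 17.27
tool_pos: [348.4, 281.5, 295.7]
tcp_rot: [180.0, -0.0, 103.6]
ft_force: [-0.3, -0.6, -0.2]
finger_gap: 85.6
grip_force: 0.0
at [348.4 281.5 295.7 103.6] t 17.3
turn 1 x wz=0.0024; shift 3 x [0.0076 0.004  0.3723]
```

View pics/a5.png

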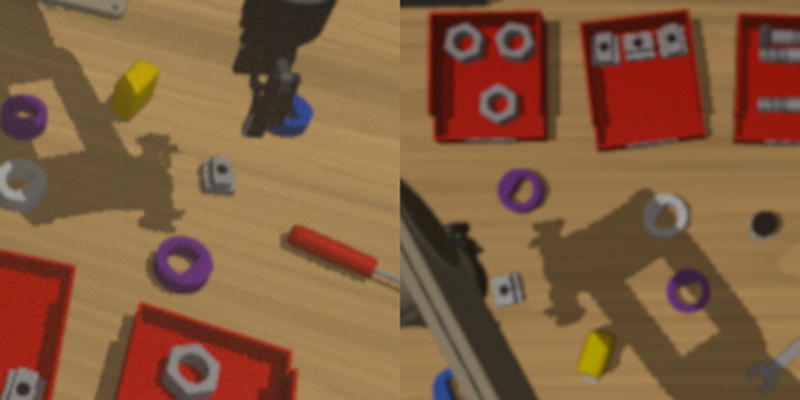

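The nut is in its bin (top view 498,103), the bolt is in its own, and the T-nut is untouched at (505,290). I'll grip it.

```bash
python3 -m jog '0.008 0.004 0.37 0 0 0 -1;0.008 0.004 0.37 0 0 0 -1;0.008 0.004 0.36 0 0 0 -1;0 0 0 0 0 0 -1' | tail -6
python3 -m jog '0 0 0 0 0 0 1;0 0 0 0 0 0 1;0 0 0 0 0 0 1;0 0 0 0 0 0 1;0 0 0 0 0 0 1' 60 | tail -6
python3 -m jog '0 0 -0.4 0 0 0 1;0 0 -0.4 0 0 0 1;0 0 -0.4 0 0 0 1;0 0 0 0 0 0 1' | tail -6
python3 - <<'E'
from plan import *
plan((600,88,300,187),(600,88,196,187))
E
```

```text
time: 17.88
tool_pos: [348.0, 283.1, 183.1]
tcp_rot: [-179.7, 0.1, 103.6]
ft_force: [-0.8, 0.0, 0.6]
finger_gap: 85.7
grip_force: 0.0
time: 18.5
tool_pos: [349.8, 284.6, 187.8]
tcp_rot: [179.8, -0.1, 103.6]
ft_force: [-1.6, -1.8, 8.4]
finger_gap: 38.5
grip_force: 60.4
time: 19.0
tool_pos: [350.1, 284.9, 310.3]
tcp_rot: [179.5, -0.2, 103.6]
ft_force: [-0.1, 0.6, -2.1]
finger_gap: 38.0
grip_force: 61.7
at [350.1 284.9 310.3 103.6] t 19.0
turn 9 x wz=-0.1544; shift 7 x [-0.3201 -0.3227  0.0147]
turn 0 x wz=0.0000; shift 3 x [-0.      0.      0.3467]
```

```bash
python3 -m jog '0 0 0 0 0 -0.154 1;0 0 0 0 0 -0.154 1;0 0 0 0 0 -0.154 1;0 0 0 0 0 -0.154 1;0 0 0 0 0 -0.154 1' >/dev/null
python3 -m jog '0 0 0 0 0 -0.154 1;0 0 0 0 0 -0.154 1;0 0 0 0 0 -0.154 1;0 0 0 0 0 -0.154 1;-0.32 -0.323 0 0 0 0 1' >/dev/null
python3 -m jog '-0.32 -0.323 0 0 0 0 1;-0.32 -0.323 0 0 0 0 1;-0.32 -0.323 0 0 0 0 1;-0.32 -0.323 0 0 0 0 1;-0.32 -0.323 0 0 0 0 1' >/dev/null
python3 -m jog '-0.32 -0.323 0 0 0 0 1;0 0 0 0 0 0 1;0 0 0 0 0 0 1' |tail -6
python3 - <<'E'
from plan import *
plan((600,88,196,187))
E
```

```text
time: 21.25
tool_pos: [597.3, 85.9, 304.4]
tcp_rot: [180.0, -0.1, -173.3]
ft_force: [0.1, 0.9, -1.4]
finger_gap: 38.1
grip_force: 61.6
at [ 597.3   85.9  304.4 -173.3] t 21.2
turn 1 x wz=-0.0042; shift 3 x [-0.0098  0.0059  0.3612]
```

```bash
python3 -m jog '0 0 0.36 0 0 0 1;0 0 0.36 0 0 0 1;0 0 0.34 0 0 0 1;0 0 0 0 0 0 1;0 0 0 0 0 0 1' | tail -6
python3 -m jog '0 0 0 0 0 0 -0.4;0 0 0 0 0 0 -0.4;0 0 0 0 0 0 -0.4'|tail -6
python3 -m jog '0 0 -0.4 0 0 0 -0.4;0 0 -0.4 0 0 0 -0.4;0 0 -0.4 0 0 0 -0.4;0 0 0 0 0 0 -1' |tail -6
python3 - <<'E'
from fit import *; import pickle
from plan import plan
O=[]
for n,(W,N) in dict(top=((448.5,66,61),(341,-293,-22)),scene=((444,68,61),(336,-293,-22))).items():
    d=pickle.load(open(n+"0.pkl","rb"))
    for (x,y,w),R0,k in((W,30,9),(N,25,9)):
        r,s=fitring(d,x,y,R0,22,w); print(n,r,s)
        u0,v0,_=win(d,(x,y,22),22); im=cv2.resize(d["img"][v0:v0+44,u0:u0+44,::-1],(264,264),interpolation=cv2.INTER_CUBIC)
        a=im.copy()
        for q in(D(*r,18.5,9,22),D(*r,R0,R0-1e-6,22)): cv2.polylines(a,[P(d,q,u0,v0)],True,(0,255,0),1)
        O.append(np.vstack([im,a]))
cv2.imwrite("pics/f.png",cv2.resize(np.hstack(O),(800,400)))
plan((447,66,300,150))
E
```

```text
time: 21.88
tool_pos: [598.0, 86.6, 201.0]
tcp_rot: [180.0, 0.1, -173.2]
ft_force: [0.3, -0.2, -1.1]
finger_gap: 38.1
grip_force: 61.6
time: 22.25
tool_pos: [598.3, 85.9, 200.6]
tcp_rot: [-180.0, 0.1, -173.2]
ft_force: [0.1, 0.4, -0.0]
finger_gap: 59.8
grip_force: 0.0
time: 22.75
tool_pos: [599.5, 85.9, 324.8]
tcp_rot: [-180.0, 0.5, -173.2]
ft_force: [-0.1, 0.1, 0.3]
finger_gap: 76.0
grip_force: 0.0
top [449.7  67.7  55.2] 35.6
top [ 341.8 -296.6  -23.9] 23.3
scene [444.1  68.9  51.8] 28.3
scene [ 335.7 -293.4   11.3] 25.9
at [ 599.5   85.9  324.8 -173.2] t 22.8
turn 4 x wz=0.1532; shift 4 x [ 0.3052 -0.2337  0.062 ]
```

View pics/f.png

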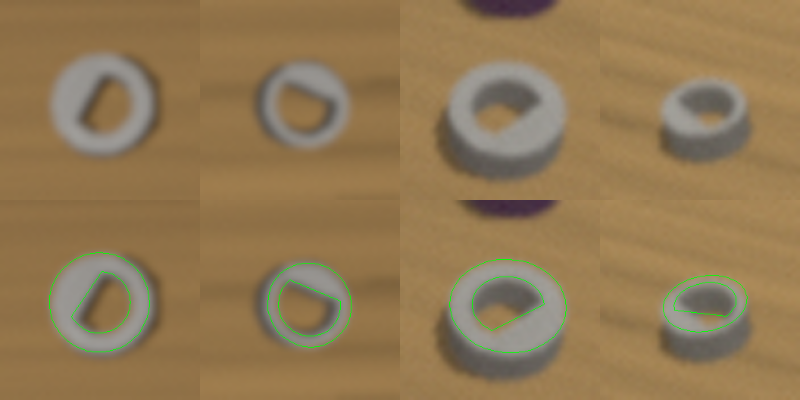

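The T-nut is released. The fits agree on the wide spacer at about (447,68), yaw about 56; the narrow one is about (339,-294), yaw about -24. I'll grip the wide one twice, at right angles, so that it is centred in the hand.

```bash
python3 -m jog '0 0 0 0 0 0.145 -1;0 0 0 0 0 0.145 -1;0 0 0 0 0 0.145 -1;0 0 0 0 0 0.145 -1;0 0 0 0 0 0 -1' |tail -6
python3 - <<'E'
from plan import *
plan((447,68,230,152),(447,68,184,152))
E
```

```text
time: 23.38
tool_pos: [597.6, 85.8, 318.7]
tcp_rot: [-180.0, -0.1, 152.0]
ft_force: [0.2, 0.8, -0.2]
finger_gap: 85.6
grip_force: 0.0
at [597.6  85.8 318.7 152. ] t 23.4
turn 1 x wz=0.0004; shift 4 x [ 0.3115 -0.2161  0.2218]
turn 0 x wz=0.0000; shift 1 x [0.   0.   0.46]
```

```bash
python3 -m jog '0.311 -0.216 0.22 0 0 0 -1;0.311 -0.216 0.22 0 0 0 -1;0.311 -0.216 0.22 0 0 0 -1;0.311 -0.216 0.22 0 0 0 -1;0 0 0 0 0 0 -1' |tail -6
python3 -m jog '0 0 0.25 0 0 0 -1;0 0 0.23 0 0 0 -1;0 0 0 0 0 0 -1' |tail -6
python3 -m jog '0 0 0 0 0 0 1;0 0 0 0 0 0 1;0 0 0 0 0 0 1;0 0 0 0 0 0 1' 25 | tail -6
python3 -m jog '0 0 0 0 0 0 -1;0 0 0 0 0 0 -1;0 0 0 0 0 0 -1;0 0 0 0 0 0 -1' | tail -6
python3 -c "
from plan import *
plan((447,68,240,62),(447,68,182,62))"
```

```text
time: 24.0
tool_pos: [443.3, 67.9, 227.7]
tcp_rot: [-179.8, -0.4, 152.2]
ft_force: [0.5, 0.2, 0.3]
finger_gap: 85.3
grip_force: 0.0
time: 24.38
tool_pos: [447.2, 68.1, 182.6]
tcp_rot: [-179.9, -0.1, 152.1]
ft_force: [-0.5, 0.1, -0.8]
finger_gap: 85.7
grip_force: 0.0
time: 24.88
tool_pos: [448.5, 68.2, 185.2]
tcp_rot: [179.9, 0.1, 152.0]
ft_force: [-0.8, 1.3, 5.8]
finger_gap: 57.5
grip_force: 26.5
time: 25.38
tool_pos: [447.4, 68.1, 183.5]
tcp_rot: [-180.0, -0.0, 152.0]
ft_force: [0.4, 0.1, 0.4]
finger_gap: 85.4
grip_force: 0.0
at [447.4  68.1 183.5 152. ] t 25.4
turn 9 x wz=0.1666; shift 2 x [-0.0011 -0.0015 -0.2825]
turn 0 x wz=0.0000; shift 2 x [0.   0.   0.29]
```

```bash
python3 -m jog '0 0 0 0 0 0.1667 -1;0 0 0 0 0 0.1667 -1;0 0 0 0 0 0.1667 -1;0 0 0 0 0 0.1667 -1;0 0 0 0 0 0.1667 -1' >/dev/null
python3 -m jog '0 0 0 0 0 0.1667 -1;0 0 0 0 0 0.1667 -1;0 0 0 0 0 0.1667 -1;0 0 0 0 0 0.1667 -1;0 0 0 0 0 0 -1' |tail -6
python3 -m jog '0 0 0 0 0 0 1;0 0 0 0 0 0 1;0 0 0 0 0 0 1;0 0 0 0 0 0 1' 25 | tail -6
python3 -m jog '0 0 0 0 0 0 -1;0 0 0 0 0 0 -1;0 0 -0.2 0 0 0 -1;0 0 -0.4 0 0 0 -1;0 0 -0.4 0 0 0 -1' | tail -6
python3 - <<'E'
from plan import *
plan()
s=snapshot("scene")["img"][150:270,270:430]; t=snapshot("top")["img"][140:260,230:390]
cv2.imwrite("pics/a6.png",cv2.resize(np.hstack([s,t])[:,:,::-1],None,fx=2.5,fy=2.5,interpolation=cv2.INTER_CUBIC))
E
```

```text
time: 26.62
tool_pos: [447.4, 68.1, 183.5]
tcp_rot: [-180.0, 0.0, 62.0]
ft_force: [0.9, -0.6, -0.2]
finger_gap: 85.3
grip_force: 0.0
time: 27.12
tool_pos: [447.6, 68.1, 183.9]
tcp_rot: [180.0, -0.0, 62.0]
ft_force: [-1.8, -1.1, 5.5]
finger_gap: 57.8
grip_force: 26.4
time: 27.75
tool_pos: [447.1, 68.1, 284.2]
tcp_rot: [-179.9, 0.0, 62.0]
ft_force: [1.5, 0.3, 0.0]
finger_gap: 85.5
grip_force: 0.0
at [447.1  68.1 284.2  62. ] t 27.8
```

View pics/a6.png

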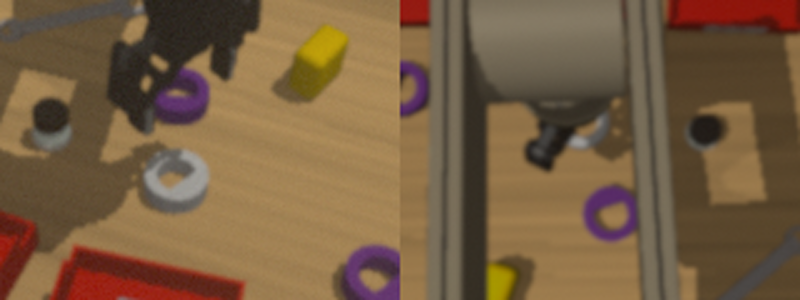

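The spacer now sits centred below the hand (scene crop 175,180), and the hand covers it in the top view. A scene fit will give the camera bias and the yaw.

Run:
```python
from fit import *
d=snapshot("scene"); 
for w in (45,55,65): print(fitring(d,444,69,30,22,w))
```

```text
(array([441.6,  69. ,  38.5]), np.float64(17.9))
(array([442.6,  69.4,  43. ]), np.float64(17.7))
(array([441.9,  68.8,  37.7]), np.float64(17.8))
```

Now I'll use the hand as a probe: two light grips on the post itself give its true centre, and they confirm the axis and side of the flat.

```bash
python3 -c "
from plan import *
plan((633,-294,284,65),(633,-294,207,65))"
```

```text
at [448.6  68.1 286.1  62. ] t 27.9
turn 1 x wz=-0.0504; shift 9 x [-0.2781  0.3557  0.0024]
turn 0 x wz=0.0000; shift 2 x [0.    0.    0.385]
```

```bash
python3 -m jog '0 0 0 0 0 -0.05 -1;-0.278 0.356 0 0 0 0 -1;-0.278 0.356 0 0 0 0 -1;-0.278 0.356 0 0 0 0 -1;-0.278 0.356 0 0 0 0 -1' >/dev/null
python3 -m jog '-0.278 0.356 0 0 0 0 -1;-0.278 0.356 0 0 0 0 -1;-0.278 0.356 0 0 0 0 -1;-0.278 0.356 0 0 0 0 -1;-0.278 0.356 0 0 0 0 -1' >/dev/null
python3 -m jog '0 0 0.38 0 0 0 -1;0 0 0.38 0 0 0 -1;0 0 0 0 0 0 -1;0 0 0 0 0 0 -1' |tail -6
python3 -m jog '0 0 0 0 0 0 1;0 0 0 0 0 0 1;0 0 0 0 0 0 1;0 0 0 0 0 0 1;0 0 0 0 0 0 1' 20 |tail -6
```

```text
time: 29.65
tool_pos: [631.9, -294.1, 207.9]
tcp_rot: [-180.0, 0.0, 65.0]
ft_force: [0.4, 0.4, 0.3]
finger_gap: 85.5
grip_force: 0.0
time: 30.28
tool_pos: [629.6, -293.1, 208.2]
tcp_rot: [-179.5, 0.0, 65.0]
ft_force: [-23.5, 10.5, 19.1]
finger_gap: 21.2
grip_force: 20.8
```

```bash
python3 -m jog '0 -0.015 0 0 0 0 1;0 -0.015 0 0 0 0 1;0 0 0 0 0 0 1;0 0 0 0 0 0 1' |tail -6
python3 -c "
from plan import *
for i in range(3): s=sense(); print(s['tool_pos'].round(2),s['ft_force'].round(1))"
```

```text
time: 30.78
tool_pos: [628.5, -292.6, 208.2]
tcp_rot: [-179.9, 0.0, 65.0]
ft_force: [-6.8, 3.4, 7.8]
finger_gap: 20.7
grip_force: 19.9
[ 628.5  -292.62  208.21] [-6.8  3.4  7.8]
[ 628.5  -292.62  208.21] [-6.8  3.4  7.8]
[ 628.5  -292.62  208.21] [-6.8  3.4  7.8]
```

```bash
python3 -m jog '0 0 0 0 0 0 -1;0 0 0 0 0 0 -1;0 0 0 0 0 0 -1;0 0.04 0 0 0 0 -1' |tail -6
python3 -m jog '0 0 0 0 0 -0.1667 -1;0 0 0 0 0 -0.1667 -1;0 0 0 0 0 -0.1667 -1;0 0 0 0 0 -0.1667 -1;0 0 0 0 0 -0.1667 -1' >/dev/null
python3 -m jog '0 0 0 0 0 -0.1667 -1;0 0 0 0 0 -0.1667 -1;0 0 0 0 0 -0.1667 -1;0 0 0 0 0 -0.1667 -1;0 0 0 0 0 0 -1' |tail -6
python3 -m jog '0 0 0 0 0 0 1;0 0 0 0 0 0 1;0 0 0 0 0 0 1;0 0 0 0 0 0 1;0 0 0 0 0 0 1' 20 |tail -6
```

```text
time: 31.28
tool_pos: [632.8, -294.7, 207.5]
tcp_rot: [-180.0, -0.0, 65.0]
ft_force: [-0.1, -0.2, 1.0]
finger_gap: 85.4
grip_force: 0.0
time: 32.52
tool_pos: [632.9, -294.7, 207.6]
tcp_rot: [180.0, 0.0, 154.9]
ft_force: [-0.0, -0.2, -0.3]
finger_gap: 85.2
grip_force: 0.0
time: 33.15
tool_pos: [633.4, -293.2, 208.0]
tcp_rot: [179.9, 0.0, 155.0]
ft_force: [2.5, 7.5, 3.0]
finger_gap: 30.0
grip_force: 24.6
```

```bash
python3 -m jog '0 0 0 0 0 0 -1;0 0 0 0 0 0 -1;0 0 -0.4 0 0 0 -1;0 0 -0.4 0 0 0 -1;0 0 -0.3 0 0 0 -1' |tail -6
python3 - <<'E'
from fit import *
from plan import plan
O=[]
for n in("top","scene"):
    d=snapshot(n); r,s=fitring(d,447 if n=="top" else 442,68,30,22,56); print(n,r,s)
    u0,v0,_=win(d,(447,68,22),22); im=cv2.resize(d["img"][v0:v0+44,u0:u0+44,::-1],(264,264),interpolation=cv2.INTER_CUBIC); a=im.copy()
    for q in(D(*r,18.5,9,22),D(*r,30,30-1e-6,22)): cv2.polylines(a,[P(d,q,u0,v0)],True,(0,255,0),1)
    O+=[im,a]
cv2.imwrite("pics/g.png",np.vstack([np.hstack(O[:2]),np.hstack(O[2:])]))
plan((447.4,68.1,300,62),(447.4,68.1,182,62))
E
```

```text
time: 33.78
tool_pos: [632.8, -295.2, 319.9]
tcp_rot: [-180.0, 0.1, 154.9]
ft_force: [-0.8, 0.2, -0.2]
finger_gap: 85.6
grip_force: 0.0
top [448.8  67.3  64.2] 36.7
scene [443.4  68.9  50.3] 29.2
at [ 633.9 -295.7  323.2  154.9] t 33.9
turn 10 x wz=0.1549; shift 9 x [ 0.2596 -0.3727  0.0258]
turn 0 x wz=0.0000; shift 3 x [0.     0.     0.3933]
```

View pics/g.png

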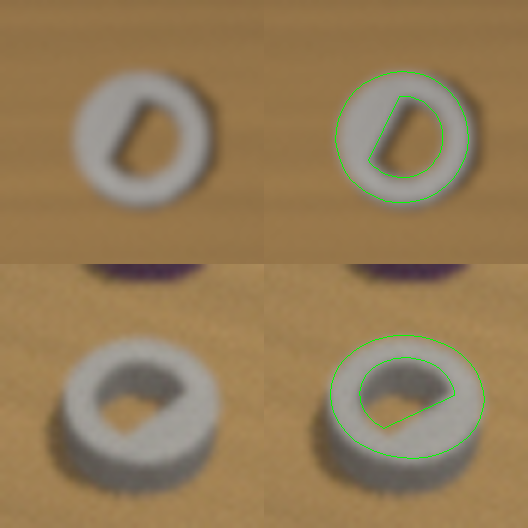

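The top crop shows the flat's edge (143,100)-(112,158); the scene crop shows it at (186,388)-(128,437). I'll convert both to yaw.

Run:
```python
from fit import *; from plan import plan
for n,p,q in(("top",(112,158),(143,100)),("scene",(128,173),(186,124))):
    d=snapshot(n); u,v=map(int,proj(d,(447,68,22))); f=lambda a:px(d,(a[0]+.5)/6-.5+u-22,(a[1]+.5)/6-.5+v-22,22)
    a,b=f(p),f(q); print(n,a,b,np.linalg.norm(a-b), np.degrees(np.arctan2(*(b-a)[1::-1]))+90)
```

```text
top [439.2  79.   22. ] [465.5  64.7  22. ] 29.936265632172635 61.46591429508274
scene [464.6  70.   22. ] [434.2  83.6  22. ] 33.30345327439787 245.8977654988389
```

```bash
python3 -c "
from plan import *
plan((447.4,68.1,290,152),(447.4,68.1,182,152))"
```

```text
at [ 632.8 -295.   318.1  154.9] t 34.0
turn 1 x wz=0.0491; shift 9 x [0.3713 0.2595 0.0312]
turn 0 x wz=0.0000; shift 3 x [0.   0.   0.36]
```

```bash
python3 -m jog '0 0 0 0 0 0.049 -1;0.371 0.26 0 0 0 0 -1;0.371 0.26 0 0 0 0 -1;0.371 0.26 0 0 0 0 -1;0.371 0.26 0 0 0 0 -1' >/dev/null
python3 -m jog '0.371 0.26 0 0 0 0 -1;0.371 0.26 0 0 0 0 -1;0.371 0.26 0 0 0 0 -1;0.371 0.26 0 0 0 0 -1;0.371 0.26 0.2 0 0 0 -1' >/dev/null
python3 -m jog '0 0 0 0 0 0 -1;0 0 0 0 0 0 -1' |tail -6
python3 -c "
from plan import *
plan((447.4,68.1,182,152))"
```

```text
time: 35.48
tool_pos: [447.3, 68.4, 296.7]
tcp_rot: [-179.9, -0.1, 152.1]
ft_force: [-0.8, -0.1, 0.3]
finger_gap: 85.4
grip_force: 0.0
at [447.3  68.4 296.7 152.1] t 35.5
turn 1 x wz=0.0011; shift 3 x [-0.0006 -0.0006  0.3822]
```

```bash
python3 -m jog '0 0 0.38 0 0 0 -1;0 0 0.38 0 0 0 -1;0 0 0.38 0 0 0 -1;0 0 0 0 0 0 -1;0 0 0 0 0 0 -1' | tail -6
python3 -m jog '0 0 0 0 0 0 1;0 0 0 0 0 0 1;0 0 0 0 0 0 1;0 0 0 0 0 0 1;0 0 0 0 0 0 1' 60 | tail -6
python3 -m jog '0 0 -0.4 0 0 0 1;0 0 -0.4 0 0 0 1;0 0 -0.4 0 0 0 1;0 0 0 0 0 0 1;0 0 0 0 0 0 1' | tail -6
python3 -c "
from plan import *
plan((633.2,-292.2,300,64.5),(633.2,-292.2,262,64.5))"
```

```text
time: 36.1
tool_pos: [448.6, 68.0, 184.9]
tcp_rot: [180.0, 0.1, 152.0]
ft_force: [-0.2, 0.3, 0.4]
finger_gap: 85.4
grip_force: 0.0
time: 36.72
tool_pos: [448.6, 68.5, 186.0]
tcp_rot: [179.9, 0.2, 152.0]
ft_force: [-5.3, -1.9, 12.9]
finger_gap: 55.7
grip_force: 61.0
time: 37.35
tool_pos: [447.2, 68.6, 303.1]
tcp_rot: [-180.0, -0.0, 152.0]
ft_force: [-0.1, -0.4, -3.3]
finger_gap: 55.9
grip_force: 65.8
at [447.2  68.6 303.1 152. ] t 37.4
turn 9 x wz=0.1621; shift 9 x [-0.2729  0.3591  0.0035]
turn 0 x wz=-0.0000; shift 1 x [0.   0.   0.38]
```

```bash
python3 -m jog '0 0 0 0 0 0.162 1;0 0 0 0 0 0.162 1;0 0 0 0 0 0.162 1;0 0 0 0 0 0.162 1;0 0 0 0 0 0.162 1' >/dev/null
python3 -m jog '0 0 0 0 0 0.162 1;0 0 0 0 0 0.162 1;0 0 0 0 0 0.162 1;0 0 0 0 0 0.162 1;-0.273 0.359 0 0 0 0 1' >/dev/null
python3 -m jog '-0.273 0.359 0 0 0 0 1;-0.273 0.359 0 0 0 0 1;-0.273 0.359 0 0 0 0 1;-0.273 0.359 0 0 0 0 1;-0.273 0.359 0 0 0 0 1' >/dev/null
python3 -m jog '-0.273 0.359 0 0 0 0 1;-0.273 0.359 0 0 0 0 1;-0.273 0.359 0 0 0 0 1;0 0 0 0 0 0 1;0 0 0 0 0 0 1' |tail -6
python3 -c "
from plan import *
plan((633.2,-292.2,262,64.5))"
```

```text
time: 39.85
tool_pos: [633.1, -291.6, 300.8]
tcp_rot: [-179.8, -0.0, 64.5]
ft_force: [0.6, 0.4, -2.8]
finger_gap: 56.4
grip_force: 65.9
at [ 633.1 -291.6  300.8   64.5] t 39.9
turn 1 x wz=0.0006; shift 1 x [-0.0045  0.0038  0.3883]
```

```bash
python3 -m jog '-0.005 0.004 0.2 0 0 0 1;0 0 0.15 0 0 0 1;0 0 0.05 0 0 0 1;0 0 0.05 0 0 0 1;0 0 0 0 0 0 1' | tail -6
python3 -m jog '0 0 0.03 0 0 0 1;0 0 0.03 0 0 0 1;0 0 0 0 0 0 1' | tail -6
```

```text
time: 40.48
tool_pos: [633.9, -292.6, 258.5]
tcp_rot: [-180.0, 0.0, 64.6]
ft_force: [0.7, -0.3, -2.5]
finger_gap: 55.5
grip_force: 65.8
time: 40.85
tool_pos: [633.8, -292.7, 252.3]
tcp_rot: [-180.0, -0.0, 64.6]
ft_force: [1.1, -0.7, -3.2]
finger_gap: 55.7
grip_force: 65.8
```

No contact yet at 252, which is 6 mm below the post's top. Going on down, checking the force.

```bash
python3 -m jog '0 0 0.04 0 0 0 1;0 0 0.04 0 0 0 1;0 0 0.04 0 0 0 1;0 0 0 0 0 0 1' | tail -6
python3 -m jog '0 0 0.05 0 0 0 1;0 0 0.05 0 0 0 1;0 0 0.05 0 0 0 1;0 0 0 0 0 0 1' | tail -6
```

```text
time: 41.35
tool_pos: [633.6, -292.6, 239.8]
tcp_rot: [-179.9, -0.0, 64.6]
ft_force: [-0.2, 0.6, -3.3]
finger_gap: 55.9
grip_force: 65.8
time: 41.85
tool_pos: [633.6, -292.5, 224.7]
tcp_rot: [-179.9, -0.0, 64.6]
ft_force: [0.1, -0.9, -2.7]
finger_gap: 55.7
grip_force: 65.8
```

```bash
python3 -m jog '0 0 0.08 0 0 0 1;0 0 0.08 0 0 0 1;0 0 0.05 0 0 0 1;0 0 0 0 0 0 1' | tail -6
python3 -m jog '0 0 0.03 0 0 0 1;0 0 0 0 0 0 1' | tail -6
```

```text
time: 42.35
tool_pos: [633.5, -292.5, 203.6]
tcp_rot: [-179.9, -0.0, 64.6]
ft_force: [1.7, 0.2, -2.9]
finger_gap: 55.9
grip_force: 65.8
time: 42.6
tool_pos: [633.9, -292.7, 201.5]
tcp_rot: [-180.0, 0.0, 64.6]
ft_force: [-0.2, -0.7, -2.4]
finger_gap: 56.1
grip_force: 65.8
```

```bash
python3 -m jog '0 0 0 0 0 0 -1;0 0 0 0 0 0 -1;0 0 0 0 0 0 -1;0 0 -0.1 0 0 0 -1' | tail -6
python3 -m jog '0 0 -0.4 0 0 0 -1;0 0 -0.4 0 0 0 -1;0 0 -0.2 0 0 0 -1;0 0 0 0 0 0 -1' | tail -6
python3 -c "
from plan import *
plan((340,-295,230,64.5),(340,-295,184,154.5))
d=snap('scene','b1.png',(110,180,240,300),4)"
```

```text
time: 43.1
tool_pos: [633.5, -292.5, 211.0]
tcp_rot: [-179.9, -0.0, 64.6]
ft_force: [-0.4, 0.1, 0.3]
finger_gap: 85.5
grip_force: 0.0
time: 43.6
tool_pos: [634.5, -293.0, 314.0]
tcp_rot: [179.8, 0.0, 64.6]
ft_force: [0.5, -0.2, -0.9]
finger_gap: 84.8
grip_force: 0.0
at [ 634.5 -293.   314.    64.6] t 43.6
turn 1 x wz=0.0010; shift 7 x [-0.1837 -0.3785  0.1201]
turn 9 x wz=-0.1667; shift 1 x [0.   0.   0.46]
```

View pics/b1.png

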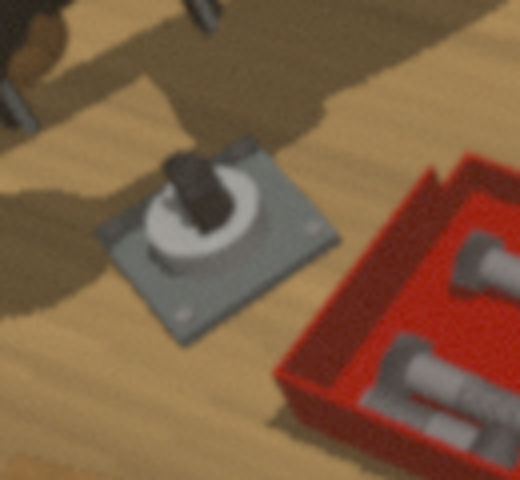

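The wide spacer lies flat on the plate with the post through it (205,215). Next is the narrow one, with the same double grip. I've used all my picture views, so from here I work by numbers.

```bash
python3 -m jog '-0.184 -0.378 0.05 0 0 0 -1;-0.184 -0.378 0.1 0 0 0 -1;-0.184 -0.378 0.1 0 0 0 -1;-0.184 -0.378 0.12 0 0 0 -1;-0.184 -0.378 0.12 0 0 0 -1' >/dev/null
python3 -m jog '-0.184 -0.378 0.12 0 0 0 -1;-0.184 -0.378 0.12 0 0 0 -1;0 0 0 0 0 -0.1667 -1;0 0 0 0 0 -0.1667 -1;0 0 0 0 0 -0.1667 -1' >/dev/null
python3 -m jog '0 0 0 0 0 -0.1667 -1;0 0 0 0 0 -0.1667 -1;0 0 0 0 0 -0.1667 -1;0 0 0 0 0 -0.1667 -1;0 0 0 0 0 -0.1667 -1' >/dev/null
python3 -m jog '0 0 0 0 0 -0.1667 -1;0 0 0 0 0 0 -1;0 0 0 0 0 0 -1' |tail -6
python3 -c "
from plan import *
plan((340,-295,184,154.5))"
```

```text
time: 45.9
tool_pos: [339.2, -294.9, 237.5]
tcp_rot: [180.0, -0.1, 154.3]
ft_force: [-0.4, -0.4, -0.3]
finger_gap: 85.3
grip_force: 0.0
at [ 339.2 -294.9  237.5  154.3] t 45.9
turn 1 x wz=-0.0025; shift 2 x [-0.0038  0.0011  0.2673]
```

```bash
python3 -m jog '-0.008 0 0.27 0 0 0 -1;0 0 0.27 0 0 0 -1;0 0 0 0 0 0 -1' |tail -6
python3 -m jog '0 0 0 0 0 0 1;0 0 0 0 0 0 1;0 0 0 0 0 0 1;0 0 0 0 0 0 1' 25 | tail -6
python3 -m jog '0 0 0 0 0 0 -1;0 0 0 0 0 0 -1;0 0 0 0 0 0 -1;0 0 0 0 0 0 -1' | tail -6
python3 -m jog '0 0 0 0 0 0.1667 -1;0 0 0 0 0 0.1667 -1;0 0 0 0 0 0.1667 -1;0 0 0 0 0 0.1667 -1;0 0 0 0 0 0.1667 -1' >/dev/null
python3 -m jog '0 0 0 0 0 0.1667 -1;0 0 0 0 0 0.1667 -1;0 0 0 0 0 0.1667 -1;0 0 0 0 0 0.1667 -1;0 0 0 0 0 0 -1' |tail -6
python3 -m jog '0 0 0 0 0 0 1;0 0 0 0 0 0 1;0 0 0 0 0 0 1;0 0 0 0 0 0 1' 25 | tail -6
```

```text
time: 46.28
tool_pos: [339.2, -294.4, 182.2]
tcp_rot: [179.9, -0.3, 154.4]
ft_force: [-0.5, 0.3, 0.4]
finger_gap: 85.5
grip_force: 0.0
time: 46.78
tool_pos: [340.9, -296.2, 186.2]
tcp_rot: [-180.0, 0.1, 154.6]
ft_force: [-1.7, 2.3, 5.9]
finger_gap: 47.7
grip_force: 24.9
time: 47.28
tool_pos: [340.3, -295.7, 184.6]
tcp_rot: [180.0, -0.0, 154.6]
ft_force: [-0.2, -0.4, 0.3]
finger_gap: 85.2
grip_force: 0.0
time: 48.52
tool_pos: [340.3, -295.7, 184.5]
tcp_rot: [-180.0, -0.0, 64.6]
ft_force: [0.0, -0.2, 0.1]
finger_gap: 85.5
grip_force: 0.0
time: 49.02
tool_pos: [340.4, -295.7, 184.8]
tcp_rot: [180.0, 0.0, 64.6]
ft_force: [-1.9, 1.5, 4.3]
finger_gap: 47.7
grip_force: 25.9
```

```bash
python3 -m jog '0 0 0 0 0 0 -1;0 0 0 0 0 0 -1;0 0 0 0 0 0 -1;0 0 -0.4 0 0 0 -1;0 0 -0.4 0 0 0 -1' >/dev/null
python3 -m jog '0 0 -0.3 0 0 0 -1;0.43 0 0 0 0 0 -1;0.43 0 0 0 0 0 -1;0.43 0 0 0 0 0 -1;0.43 0 0 0 0 0 -1' >/dev/null
python3 -m jog '0.43 0 0 0 0 0 -1;0.43 0 0 0 0 0 -1;0 0 0 0 0 0 -1;0 0 0 0 0 0 -1' |tail -6
python3 - <<'E'
from fit import *
from plan import plan
plan((340.4,-295.7,300,64.6),(340.4,-295.7,184,64.6))
d=snapshot("top")
for w in(-35,-24,-13): print(fitring(d,341.8,-296.5,25,22,w))
# dark wall below flat edge: profile check of bright segment: fit line to face/bore edge on the flat
u0,v0,g=win(d,(341.5,-296.3,22),22)
c=np.array([341.8,-296.5])
for w in range(-60,61,5):
    n=np.array([np.cos(np.radians(w)),np.sin(np.radians(w))]); t=np.array([-n[1],n[0]])
    val=[[g[tuple(P(d,[(*(c+n*(9+o)+t*k),22)],u0,v0)[0][::-1])] for k in range(-11,12,2)] for o in(2.5,-2.5)]
    print(w,round(float(np.mean(val[0])-np.mean(val[1])),1),end=" | ")
E
```

```text
time: 50.78
tool_pos: [451.0, -62.8, 294.4]
tcp_rot: [-180.0, 0.0, 64.6]
ft_force: [-0.4, -0.3, -0.8]
finger_gap: 85.3
grip_force: 0.0
at [451.  -62.8 294.4  64.6] t 50.8
turn 1 x wz=0.0001; shift 6 x [-0.4298 -0.     -0.0093]
turn 0 x wz=-0.0000; shift 3 x [0.     0.     0.3867]
(array([ 340. , -300.4,  -23.9]), np.float64(22.6))
(array([ 340. , -300.1,  -26.7]), np.float64(22.7))
(array([ 339.9, -300.1,  -24. ]), np.float64(22.6))
-60 9.0 | -55 13.4 | -50 18.2 | -45 24.0 | -40 28.6 | -35 33.5 | -30 35.9 | -25 37.1 | -20 35.9 | -15 33.8 | -10 30.1 | -5 25.7 | 0 21.5 | 5 18.0 | 10 15.5 | 15 13.2 | 20 10.6 | 25 9.1 | 30 7.7 | 35 6.9 | 40 6.5 | 45 4.7 | 50 4.6 | 55 4.5 | 60 3.9 |
```

The yaw is about -25, so no turn is needed. Back to pick it up.

```bash
python3 -m jog '-0.43 0 0 0 0 0 -1;-0.43 0 0 0 0 0 -1;-0.43 0 0 0 0 0 -1;-0.43 0 0 0 0 0 -1;-0.43 0 0 0 0 0 -1' >/dev/null
python3 -m jog '-0.43 0 0 0 0 0 -1;0 0 0.4 0 0 0 -1;0 0 0.4 0 0 0 -1;0 0 0 0 0 0 -1;0 0 0 0 0 0 -1' |tail -6
python3 -c "
from plan import *
plan((340.4,-295.7,184,64.6))"
```

```text
time: 52.08
tool_pos: [340.3, -296.4, 215.9]
tcp_rot: [179.9, 0.0, 64.5]
ft_force: [1.0, -0.0, 0.7]
finger_gap: 84.9
grip_force: 0.0
at [ 340.3 -296.4  215.9   64.5] t 52.1
turn 1 x wz=-0.0016; shift 1 x [ 0.007  -0.0023  0.3191]
```

```bash
python3 -m jog '0.007 -0.002 0.31 0 0 0 -1;0 0 0 0 0 0 -1;0 0 0 0 0 0 -1' |tail -6
python3 -m jog '0 0 0 0 0 0 1;0 0 0 0 0 0 1;0 0 0 0 0 0 1;0 0 0 0 0 0 1;0 0 0 0 0 0 1' 60 | tail -6
python3 -m jog '0 0 -0.4 0 0 0 1;0 0 -0.4 0 0 0 1;0 0 -0.4 0 0 0 1;0 0 0 0 0 0 1;0 0 0 0 0 0 1' | tail -6
python3 -c "
from plan import *
plan((633.2,-292.2,310,64.6),(633.2,-292.2,262,64.6))"
```

```text
time: 52.45
tool_pos: [341.1, -295.6, 185.5]
tcp_rot: [179.9, 0.0, 64.6]
ft_force: [-0.4, -1.0, 0.3]
finger_gap: 85.6
grip_force: 0.0
time: 53.08
tool_pos: [340.9, -295.4, 185.0]
tcp_rot: [179.9, 0.0, 64.6]
ft_force: [-2.9, 2.6, 10.6]
finger_gap: 46.6
grip_force: 60.3
time: 53.7
tool_pos: [340.2, -294.7, 302.9]
tcp_rot: [-180.0, -0.0, 64.6]
ft_force: [0.3, -0.0, -2.0]
finger_gap: 46.5
grip_force: 63.0
at [ 340.2 -294.7  302.9   64.6] t 53.7
turn 1 x wz=-0.0007; shift 6 x [ 0.2132  0.4393 -0.0118]
turn 0 x wz=-0.0000; shift 1 x [0.   0.   0.48]
```

```bash
python3 -m jog '0.213 0.439 0 0 0 0 1;0.213 0.439 0 0 0 0 1;0.213 0.439 0 0 0 0 1;0.213 0.439 0 0 0 0 1;0.213 0.439 0 0 0 0 1' >/dev/null
python3 -m jog '0.213 0.439 0 0 0 0 1;0 0 0.1 0 0 0 1;0 0 0.1 0 0 0 1;0 0 0 0 0 0 1;0 0 0 0 0 0 1' |tail -6
python3 -c "
from plan import *
plan((633.2,-292.2,260,64.6))"
```

```text
time: 54.95
tool_pos: [632.4, -293.0, 283.9]
tcp_rot: [180.0, 0.0, 64.5]
ft_force: [0.2, -0.1, -0.7]
finger_gap: 46.8
grip_force: 63.0
at [ 632.4 -293.   283.9   64.5] t 55.0
turn 1 x wz=-0.0015; shift 1 x [0.0107 0.0034 0.2391]
```

```bash
python3 -m jog '0.01 0.006 0.1 0 0 0 1;0 0 0.1 0 0 0 1;0 0 0.05 0 0 0 1;0 0 0.03 0 0 0 1;0 0 0 0 0 0 1' | tail -6
python3 -m jog '0 0 0.04 0 0 0 1;0 0 0.04 0 0 0 1;0 0 0 0 0 0 1' | tail -6
```

```text
time: 55.58
tool_pos: [634.2, -292.0, 255.3]
tcp_rot: [-180.0, -0.0, 64.6]
ft_force: [1.2, -0.5, -1.6]
finger_gap: 46.9
grip_force: 63.0
time: 55.95
tool_pos: [634.0, -291.9, 246.9]
tcp_rot: [-179.9, -0.0, 64.6]
ft_force: [0.0, 0.7, -1.6]
finger_gap: 46.8
grip_force: 63.0
```

Free again. Seated, the hand should be at about 185+34 = 219.

```bash
python3 -m jog '0 0 0.05 0 0 0 1;0 0 0.05 0 0 0 1;0 0 0.05 0 0 0 1;0 0 0 0 0 0 1' | tail -6
python3 -m jog '0 0 0.05 0 0 0 1;0 0 0.04 0 0 0 1;0 0 0 0 0 0 1' | tail -6
```

```text
time: 56.45
tool_pos: [633.9, -291.9, 231.6]
tcp_rot: [-179.9, -0.0, 64.6]
ft_force: [0.3, 0.6, -1.0]
finger_gap: 46.2
grip_force: 63.0
time: 56.82
tool_pos: [634.0, -291.9, 222.9]
tcp_rot: [-179.9, -0.0, 64.6]
ft_force: [0.5, 0.9, -2.1]
finger_gap: 46.5
grip_force: 63.0
```

```bash
python3 -m jog '0 0 0.025 0 0 0 1;0 0 0 0 0 0 1' | tail -6
python3 -m jog '0 0 0 0 0 0 -1;0 0 0 0 0 0 -1;0 0 0 0 0 0 -1;0 0 -0.1 0 0 0 -1' | tail -6
python3 -m jog '0 0 -0.4 0 0 0 -1;0 0 -0.4 0 0 0 -1;-0.2 -0.4 0 0 0 0 -1;-0.2 -0.4 0 0 0 0 -1;-0.2 -0.4 0 0 0 0 -1' | tail -6
python3 -m jog '-0.2 -0.4 0 0 0 0 -1;0 0 0 0 0 0 -1;0 0 0 0 0 0 -1' | tail -0 2>/dev/null
python3 - <<'E'
from fit import *
for n in("top","scene"):
    d=snapshot(n); b=(634,-294) if n=="top" else (630,-291)
    # narrow ring top expected at z=56; compare hypotheses of height
    for zt in(56,72,84): print(n,zt,fitring(d,*b,25,zt,-25,zb=34))
    im=d["img"].astype(int)
    for nm,p in dict(bolt=(601,-109,13),nut=(604,310,26),tnut=(598,86,26)).items():
        u,v=map(int,proj(d,p)); w=im[v-9:v+10,u-9:u+10]; print(nm,"nonred frac",((w[:,:,0]-w[:,:,1])<40).mean().round(2))
print(sense()["time"])
E
```

```text
time: 57.08
tool_pos: [634.1, -292.0, 220.9]
tcp_rot: [-180.0, 0.0, 64.6]
ft_force: [0.1, -0.6, -0.8]
finger_gap: 46.7
grip_force: 63.0
time: 57.58
tool_pos: [633.8, -291.9, 230.4]
tcp_rot: [-179.9, -0.0, 64.6]
ft_force: [0.4, -0.1, 0.2]
finger_gap: 85.6
grip_force: 0.0
time: 58.2
tool_pos: [498.9, -294.7, 312.2]
tcp_rot: [179.9, 0.0, 64.6]
ft_force: [0.4, -0.5, 0.5]
finger_gap: 85.8
grip_force: 0.0
top 56 (array([ 635. , -295.6,  -16.5]), np.float64(52.9))
top 72 (array([ 630.5, -290.6,  -15.1]), np.float64(51.7))
top 84 (array([ 627. , -287. ,   -9.7]), np.float64(49.8))
bolt nonred frac 0.37
nut nonred frac 0.36
tnut nonred frac 0.53
scene 56 (array([ 629.8, -295. ,  -20.8]), np.float64(37.7))
scene 72 (array([ 636.7, -284.5,  -41.6]), np.float64(38.6))Exception ignored on flushing sys.stdout:
BrokenPipeError: [Errno 32] Broken pipe
fit.py:32: RuntimeWarning: Mean of empty slice.
  return g[ring].mean()-(g[hole&bh].mean()+g[out].mean())/2-0.5*g[ring].std()
  ret = ret.dtype.type(ret / rcount)
Traceback (most recent call last):
  File "fit.py", line 34, in fitring
    r=minimize(lambda q:-sc(q),best[1],method="Nelder-Mead",options=dict(initial_simplex=np.array(best[1])+[[0,0,0],[4,0,0],[0,4,0],[0,0,15]]))
                               ~~~~^^^
IndexError: tuple index out of range
```

```bash
python3 -c "
from bench import *
s=sense();print(s['time'],s['tool_pos'],s['ft_force'])
print(hand_in())"
```

```text
58.675 [ 456.23870044 -295.7352981   311.97695387] [-0.04970022 -0.46120288  0.17359453]
the job is handed in; nothing more can be done
None
```

I handed the job in at 58.7 s: the bolt, hex nut and T-slot nut are in their bins and both spacers are on the keyed post, wide below narrow. Pictures confirmed the bolt, hex nut and wide spacer; the T-slot nut and narrow spacer I could check only by numbers.

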